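# Index the length stop and bring the batten up to it

## Task

Set up the cutting jig using only pushes of the fingertips, without picking up or pinching anything. Push the sliding stop along the fence until its spring pin clicks down into the notch of the index plate, then push the batten along its channel until its end rests against the stop, with the pin still in the notch. Keep the batten flat in the channel, do not pull up the pin, and leave the other things on the bench where they are.

Things in the scene. Friction and masses are not known exactly. Their poses are not given: they have to be found in the camera images.
- jig: Fixed cutting jig, 560 mm long along its y axis; x points away from the robot, z up; origin on the bench under the middle of the channel. Plywood base (x -52 to +90 mm). Channel floor 12 mm above the bench, between a wooden front lip (x -42 to -30 mm, top 20 mm above the bench) and an aluminium fence (x +30 to +80 mm, top 52 mm above the bench).
- stop (a joint): Travel of the sliding stop along the fence in m: 0 at the jig's +y end (stop centre at y +200 mm in the jig's frame), growing towards the jig's -y up to 0.26 (stop centre at jig y = 200 mm minus the travel). It starts between the +y end and the index plate and stays wherever it is left; about 2 N of sliding friction.
- push_face (a point): Centre of the stop's flat +y face, the one to push towards the jig's -y: at jig x +45 mm, 14 mm above the fence top; axes as the jig's. Here the stop is a black block 44 mm long (y), jig x +30 to +82 mm, top 26 mm above the fence top; its far half is a bridge with 12 mm clear below. The pin's head stands on it, its top 43 to 48 mm above the fence top.
- stop_face (a point): Point on the -y face of the stop's steel foot, a plate 24 mm thick (along y) hanging into the channel (jig x -24 to +30 mm), where the batten's end comes to rest; 22 mm above the bench, 12 mm to the -y side of the stop's centre, axes as the jig's.
- pin_tip (a point): Round lower tip (radius 5 mm) of the vertical spring pin carried by the stop, at the stop's middle in y and 67 mm from the jig's x origin. A steel knob 20 mm across heads the pin.
- pin (a joint): Height of the pin in m: 0 down (riding on the fence, or seated in the notch), about 0.005 while it rides over a lip of the index plate. A spring presses it down with 8 to 9 N.
- index_plate: Dark steel index plate fixed on the fence top, 57 mm long along the jig's y: a gentle ramp rising over 17 mm to a lip 5 mm high, the V notch in the middle, and the same on the other side. A steel pointer 10 mm wide stands behind the fence level with the notch, up to 48 mm above the fence top. Where it sits along the fence differs from run to run. Origin as notch.
- notch (a point): Middle of the notch, at fence-top height, 67 mm from the jig's x origin; axes as the jig's. Pushing the stop takes about 2 N, 4 to 7 N up the plate's ramp (from about 30 mm before the notch), next to nothing as the pin drops in (the dip), then over 20 N to force it out of the notch either way.
- batten: Loose brown wooden batten 56 mm wide (x), 150 mm long (y), 20 mm thick, about 0.1 kg, lying in the channel (60 mm wide) on the -y side of the index plate, its y axis along the jig's y. Origin at the centre of its underside.
- batten_head (a point): Centre of the batten's +y end face, the end to bring against the stop.
- batten_tail (a point): Centre of the batten's -y end face, the face to push on towards the jig's +y.
- screwdriver: Loose screwdriver, 190 mm, lying in front of the jig. Leave alone.
- offcut: Loose wooden offcut 45 x 80 x 20 mm in front of the jig. Leave alone.
- tape_measure: Loose grey tape measure 38 x 68 x 52 mm in front of the jig. Leave alone.
- screw_jar: Loose glass jar, 56 mm across, 65 mm high, beyond the jig. Leave alone.
- spanner: Loose spanner, 170 mm, lying beyond the jig. Leave alone.
- glue_bottle: Loose glue bottle, 54 mm across, 150 mm high, beyond the jig. Leave alone.
- small_bin: Loose red open bin 90 x 120 x 55 mm beyond the jig. Leave alone.
Not all that is in view belongs to the job. Of the things like the batten, leave any that is blue; of the rest the smaller one is meant.

How it is judged:
By the outcome, as a careful person would: the job done as asked, in the order asked, and still so for the second after the job is handed in, with the robot touching nothing.
It also fails if it takes over 61 s, if anything falls off the work surface, if the arm or the gripper's body presses on something with over 40 N, if the wrist force passes 120 N, or if a joint passes its speed limit or range.

## Robot

A 6-joint arm with a two-finger parallel gripper is mounted at the origin on the work surface. World frame = base frame: x ahead of the robot, y to its left, z up, the work surface at z = 0. Lengths are in m, angles in rad, forces in N, time in s.
With the tool pointing down it reaches from about 0.375 to 0.975 m from the base axis. Payload 3.8 kg.
Tool frame: the origin (TCP) lies midway between the tips of the shut fingers; the grasp point (between the pads) lies 19 mm behind it; z points along the fingers, y is the direction in which the jaws open and shut (so a half turn about z gives the same grasp; the last joint's range is limited). The gripper opens to 85 mm and grips with 20 to 120 N. Pads are 22 mm wide; open, the fingers measure 114 mm over their backs; the gripper's body (76 mm by 85 mm) begins 54 mm behind the grasp point. The pads swing forward as they close: fully open they stand 13 mm farther back than shut.
Start: joints at [-1.172, 0.264, 1.604, -0, 1.274, -0.037], TCP at [0.285, -0.612, 0.231] pointing down, gripper open.
Joint ranges: [-2.63, 2.63], [-0.94, 2.18], [0.31, 2.57], [-1.31, 4.45], [0, 2.66], [-2.55, 2.55]. Speed limits (rad/s): [2.57, 2.57, 3.14, 3.14, 3.14, 3.14].

## Interface

Orientations are given as a rotation vector (axis times angle).
In Python, from workcell import bot gives the robot as it stands. The module is installed in compiled form; this text tells all that it offers.
- The arm moves only by the tool move_arm, never from a script. Its argument "steps" is a list of rows, each a list of 5 numbers: the shift along the tool's x, y, z in mm, then the turn about the tool's z in degrees, then the opening in per cent of the stroke, from 0 (shut) to 100 (fully open). In form: [[tx, ty, tz, turn, claw], ...]. A call has 1 to 20 rows; each row is the pose to reach, as a shift and turn from the pose commanded when the call began, along the tool's axes at that moment; what a row does not reach only later rows make up. A row lasts 1/10 s, in which the tool goes at most 50 mm and 8.59 degrees, less where a joint would pass 70% of its speed; a pose out of reach is approached as far as the arm can. A call with a gripper value outside its range is refused whole. The fingers move at their own pace and stop on an object; "newtons" is the grip in N (left out, the last holds). Time passes only in rows, so rows that repeat a pose let the fingers close. It gives the time, the measured TCP pose, the force and the opening at its end, in the units of the state.
- bot.read_state(): the state, without advancing time (a new reading comes with each control period).
- bot.read_camera(name): name is "scene" or "side" or "wrist"; returns a dict with "pixels" (400x640x3 uint8, red, green, blue), "depth" (400x640 float32, m along the optical axis (not along the pixel's ray), 0 where there is no reading), "fovy" (degrees; the focal length in pixels is half the picture's height over the tangent of half this angle, whatever the lens; pixels are square), "cx", "cy" (the principal point, pixels), "xyz" and "attitude" of the camera in the world. Camera axes: x right, y up, looking along -z (the intrinsics and any distortion apply to the point x, -y, -z); pixel columns grow to the right and rows downward; lengths in m; the calibration is good to about 2 mm. The wrist camera is an equidistant fisheye: a pixel r from the principal point sees the ray r / f radians off the axis. A picture is of the moment at which its call begins.
- bot.finish_job(): hands the job in, once; it reports no verdict.
The state is a dict: "time": time; "q": joint angles; "joint_vel": joint speeds; "joint_torque": joint torques, N m; "tool_pos": TCP position; "tcp_rot": TCP orientation; "wrist_force": force on the tool from outside, world axes, zero at the start; "torque": the same for the moment, N m; "width": opening from 0.0 (shut) to 1.0 (fully open).
Only numpy, scipy, OpenCV 4.12 (cv2) and the standard library are available. Lean on these libraries where they do the work, as an engineer would, in place of code of your own. Each camera call takes 0.05 s, during which the arm holds its last target.

## Working session

There is one attempt and no reset: what is moved stays moved. The work goes in short steps, Python scripts to look and compute and a tool call to move; the robot and the scene stay as the last step left them, time stands still between calls to the robot, and variables do not carry over. Pictures are saved under pics/ and viewed, and the job is handed in when it is done.

Besides the shell and the picture viewer there is one more tool, called after "Emit:" as name(argument=value, ...) on one line, values as JSON. move_arm: Moves the arm, as the interface text tells. Its arguments: {"type":"object","properties":{"steps":{"type":"array","items":{"type":"array","items":{"type":"number"}}},"newtons":{"type":"number"}},"required":["steps"]}

```bash
mkdir -p pics
cat > h.py <<'E'
import numpy as np, cv2
from workcell import bot
from scipy.spatial.transform import Rotation as R
def att(a):
    a=np.array(a,float)
    return a if a.shape==(3,3) else (R.from_rotvec(a).as_matrix() if a.size==3 else R.from_quat(a).as_matrix())
def save(n,p): cv2.imwrite(f'pics/{p}.png',cv2.cvtColor(n['pixels'],cv2.COLOR_RGB2BGR))
def cloud(c):
    d=c['depth'];h,w=d.shape;f=h/2/np.tan(np.radians(c['fovy'])/2)
    u,v=np.meshgrid(np.arange(w),np.arange(h))
    P=np.stack([(u-c['cx'])/f*d,-(v-c['cy'])/f*d,-d],-1)
    return P@att(c['attitude']).T+np.array(c['xyz'])
E
python3 - <<'E'
from h import *
import pickle
for n in ['scene','side','wrist']:
    c=bot.read_camera(n);save(c,n+'0');pickle.dump(c,open(n+'0.pkl','wb'))
    print(n,c['fovy'],c['cx'],c['cy'],c['xyz'],c['attitude'],[k for k in c])
print(bot.read_state())
E
```

```text
scene 56.32094404573673 318.2524099212853 200.17269911584728 [ 1.15800706 -0.17582497  0.57355517] [0.74199962 0.63636871 1.33672389] ['pixels', 'depth', 'fovy', 'cx', 'cy', 'xyz', 'attitude']
side 51.3557787506125 314.66737421244807 206.38391341834335 [0.15754071 0.69968537 0.63935468] [ 0.29339987 -1.30212114 -2.36967166] ['pixels', 'depth', 'fovy', 'cx', 'cy', 'xyz', 'attitude']
wrist 65.70646984690485 319.4743159976021 202.13185251527327 [ 0.35045789 -0.58034775  0.37166885] [-0.25653322  0.16533253 -1.12618116] ['pixels', 'depth', 'fovy', 'cx', 'cy', 'xyz', 'attitude']
{'time': 0.15, 'q': array([-1.17187636e+00,  2.64608343e-01,  1.60508754e+00,  4.37192978e-05,
        1.27368607e+00, -3.68881839e-02]), 'joint_vel': array([-5.97703535e-05, -2.30131352e-03, -3.85168837e-03, -2.77239568e-03,
       -1.76439023e-03,  3.05515050e-04]), 'joint_torque': array([ 4.04211687e-04, -5.15907240e+01, -3.67960024e+01, -1.66797581e-04,
        8.05622170e-03,  4.86666374e-05]), 'tool_pos': array([ 0.28474198, -0.61136852,  0.23021428]), 'tcp_rot': array([-3.06558100e+00, -6.78759443e-01,  4.41169942e-04]), 'wrist_force': array([ 0.54801778,  0.84401973, -0.38705562]), 'torque': array([-0.0243496 ,  0.0558803 , -0.03838421]), 'width': 1.0003236504633835}
```

View pics/scene0.png

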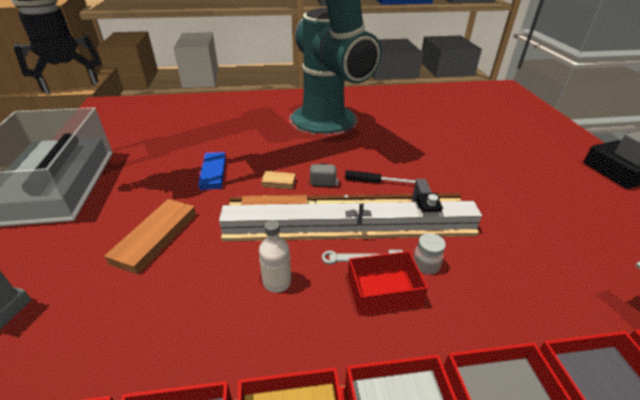

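View pics/side0.png

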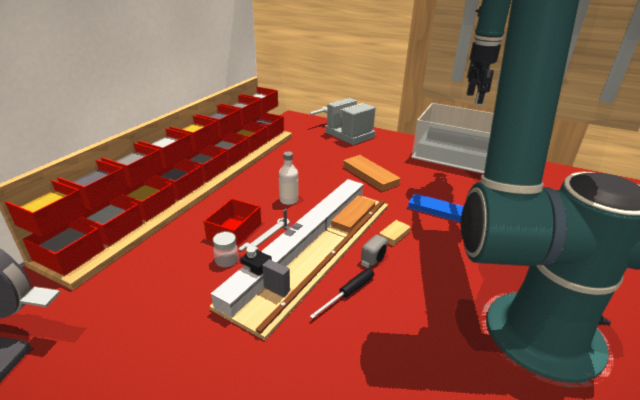

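View pics/wrist0.png

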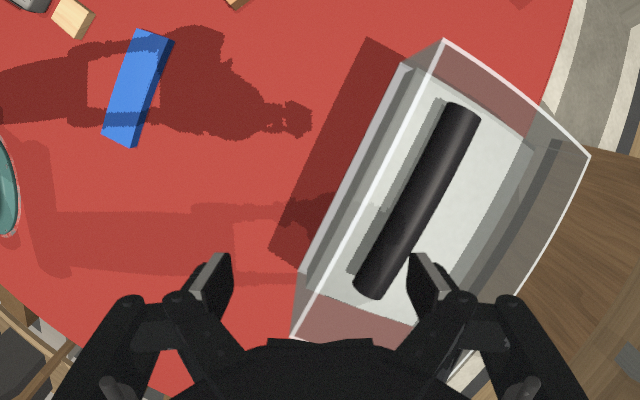

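Scene view: the jig runs from (220,220) to (480,215), with the stop at (428,195) and the pointer at (360,213). The batten lies in the channel at (275,200). The larger brown block at (150,235) and the blue block at (213,170) are outside the jig. In the side view the batten is at (355,213), the stop at (262,265) and the pointer at (285,215).

```bash
cat > m1.py <<'E'
from h import *
import pickle
for n in ['scene','side']:
    c=pickle.load(open(n+'0.pkl','rb'));P=cloud(c);px=c['pixels'].astype(int)
    hsv=cv2.cvtColor(c['pixels'],cv2.COLOR_RGB2HSV).astype(int)
    v=c['depth']>0
    z=P[...,2]
    # fence top: grey/white at z~.052
    m=v&(abs(z-.052)<.006)&(hsv[...,1]<60)&(hsv[...,2]>120)
    k,l,st,_=cv2.connectedComponentsWithStats(cv2.morphologyEx(m.astype('uint8'),cv2.MORPH_CLOSE,np.ones((3,25))))
    m&=(P[...,0]>.3)&(P[...,0]<.9)&(abs(P[...,1])<.6)
    q=P[m]; print(n,m.sum(),'zmed',np.median(q[:,2]),'red z',np.median(z[v&(hsv[...,0]<6)&(hsv[...,1]>200)&(abs(P[...,0]-.6)<.3)&(abs(P[...,1])<.5)]))
    r=cv2.minAreaRect(q[:,:2].astype('float32')*1000);print(r, cv2.boxPoints(r).round(1).tolist())
    # brown
    b=v&(hsv[...,0]>6)&(hsv[...,0]<16)&(hsv[...,1]>130)&(z>.008)&(z<.05)&(P[...,0]<.9)&(P[...,0]>.3)&(abs(P[...,1])<.6)
    k,l,st,ce=cv2.connectedComponentsWithStats(b.astype('uint8'))
    for i in range(1,k):
        if st[i,4]>60:
            q=P[l==i];print('brown',ce[i].round(),st[i,4],'z90',np.percentile(q[:,2],[5,50,95]).round(4),cv2.boxPoints(cv2.minAreaRect(q[q[:,2]>np.percentile(q[:,2],95)-.008][:,:2].astype('float32')*1000)).round(0).tolist())
    # blacks above fence
    b=v&(z>.06)&(z<.12)&(hsv[...,2]<90)&(P[...,0]<.9)&(P[...,0]>.3)&(abs(P[...,1])<.4)
    k,l,st,ce=cv2.connectedComponentsWithStats(b.astype('uint8'))
    for i in range(1,k):
        if st[i,4]>15:
            q=P[l==i];print('blk',ce[i].round(),st[i,4],q.min(0).round(3),q.max(0).round(3))
E
python3 m1.py
python3 - <<'E'
import cv2
a=cv2.imread('pics/side0.png')[170:340,200:400];cv2.imwrite('pics/side_crop.png',cv2.resize(a,None,fx=3.5,fy=3.5,interpolation=cv2.INTER_CUBIC))
a=cv2.imread('pics/scene0.png')[150:270,200:500];cv2.imwrite('pics/scene_crop.png',cv2.resize(a,None,fx=2.6,fy=2.6,interpolation=cv2.INTER_CUBIC))
E
```

```text
scene 3778 zmed 0.05191390446587779 red z 0.0010172656138370817
((558.01513671875, -22.30059814453125), (393.95440673828125, 470.9772644042969), 33.85378646850586) [[263.20001220703125, 63.5], [525.5999755859375, -327.6000061035156], [852.7999877929688, -108.0999984741211], [590.4000244140625, 283.0]]
brown [280. 199.] 662 z90 [0.019  0.0316 0.0335] [[444.0, -254.0], [476.0, -257.0], [489.0, -109.0], [457.0, -106.0]]
brown [379. 196.] 223 z90 [0.0177 0.0198 0.0215] [[457.0, -4.0], [472.0, -6.0], [484.0, 153.0], [468.0, 154.0]]
brown [449. 195.] 67 z90 [0.0177 0.0194 0.0209] [[477.0, 217.0], [488.0, 215.0], [495.0, 267.0], [483.0, 269.0]]
brown [150. 236.] 2756 z90 [0.0121 0.0257 0.0275] [[427.0, -430.0], [600.0, -523.0], [636.0, -457.0], [463.0, -363.0]]
blk [426. 202.] 376 [0.491 0.126 0.06 ] [0.597 0.167 0.091]
blk [361. 212.] 54 [ 0.588 -0.012  0.06 ] [ 0.592 -0.002  0.098]
side 3037 zmed 0.05203363781923964 red z 0.00023813548238377225
((551.6398315429688, -16.0550537109375), (399.5683288574219, 451.42852783203125), 35.538272857666016) [[257.8999938964844, 51.5], [520.2999877929688, -315.79998779296875], [845.4000244140625, -83.5999984741211], [583.0, 283.70001220703125]]
brown [371. 172.] 874 z90 [0.0108 0.0255 0.028 ] [[426.0, -428.0], [601.0, -525.0], [639.0, -456.0], [464.0, -359.0]]
brown [333. 244.] 1793 z90 [0.016  0.021  0.0334] [[445.0, -255.0], [506.0, -259.0], [518.0, -107.0], [457.0, -103.0]]
blk [285. 217.] 26 [ 0.587 -0.008  0.06 ] [0.59  0.001 0.098]
blk [262. 265.] 540 [0.488 0.129 0.06 ] [0.594 0.176 0.081]
```

View pics/side_crop.png

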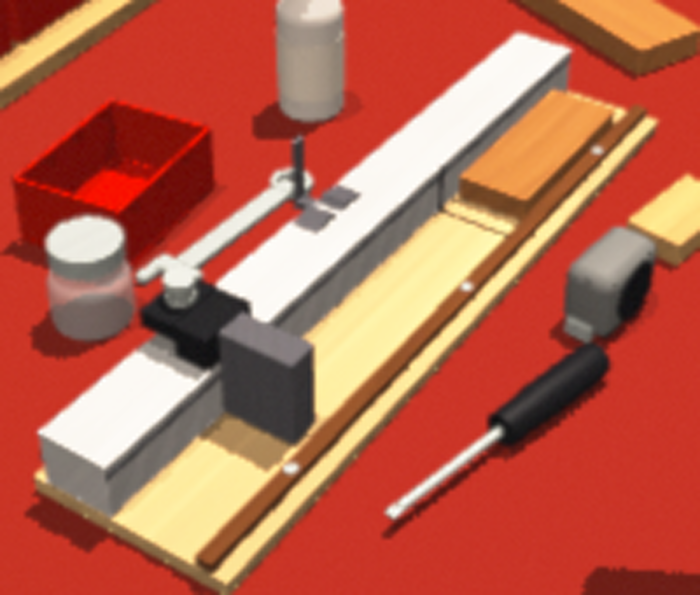

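View pics/scene_crop.png

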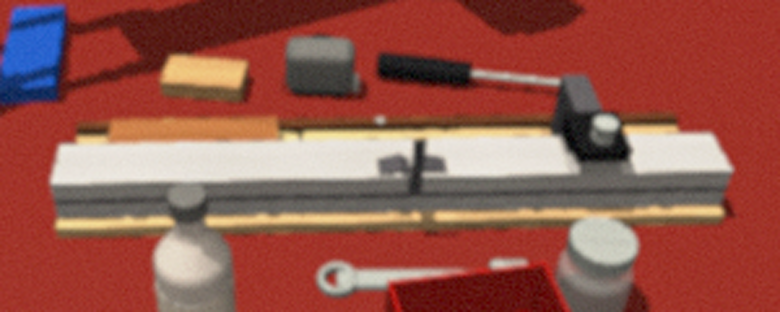

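The candidates in the side view are the in-channel brown block (355,213), about 150×58 with its top at 32 mm; the larger brown block outside (371,172), about 196×78; and the blue one (435,207). The in-channel block is the batten: it is the smaller of the brown pair and lies on the channel floor, and the crop confirms it. Next I'll refine the jig frame.

```bash
cat > m2.py <<'E'
from h import *
import pickle
for n in ['scene','side']:
    c=pickle.load(open(n+'0.pkl','rb'));P=cloud(c)
    hsv=cv2.cvtColor(c['pixels'],cv2.COLOR_RGB2HSV).astype(int)
    v=c['depth']>0; z=P[...,2]
    d0=np.array([.083,.9966]);n0=np.array([.9966,-.083])
    xy=P[...,:2]-np.array([.49,-.0])
    s=xy@d0;t=xy@n0
    m=v&(abs(z-.052)<.004)&(hsv[...,1]<60)&(abs(s)<.32)&(t>0)&(t<.12)
    m=cv2.morphologyEx(m.astype('uint8'),cv2.MORPH_OPEN,np.ones((3,3)))>0
    S=s[m];T=t[m]
    lo=[];hi=[]
    for b in np.arange(-.25,.26,.02):
        k=(abs(S-b)<.01)
        if k.sum()>20: lo.append((b,np.percentile(T[k],2)));hi.append((b,np.percentile(T[k],98)))
    lo=np.array(lo);hi=np.array(hi)
    print(n,'z',np.median(z[m]),'s ends',np.percentile(S,[.2,.5,99.5,99.8]).round(4))
    for nm,a in (('lo',lo),('hi',hi)):
        keep=np.ones(len(a),bool)
        for _ in range(4):
            p=np.polyfit(a[keep,0],a[keep,1],1);r=a[:,1]-np.polyval(p,a[:,0]);keep=abs(r)<max(.0015,1.5*np.median(abs(r)))
        print(nm,p.round(4),keep.sum(),len(a))
    # others in (s,t,z)
    def rep(nm,mm):
        if mm.sum()>5:print(nm,mm.sum(),'s',np.percentile(s[mm],[1,50,99]).round(4),'t',np.percentile(t[mm],[1,50,99]).round(4),'z',np.percentile(z[mm],[1,50,99]).round(4))
    reg=v&(abs(s)<.3)
    rep('batten top',reg&(abs(z-.032)<.004)&(hsv[...,1]>120)&(t<.035)&(t>-.04)&(s<-.08))
    rep('stop black top',reg&(abs(z-.078)<.004)&(hsv[...,2]<90)&(t>.0)&(t<.1)&(s>.05))
    rep('pointer',reg&(z>.065)&(abs(s)<.05)&(t>.05)&(t<.13))
    rep('foot',reg&(z>.03)&(z<.12)&(t>-.03)&(t<.028)&(s>.05))
    rep('plate',reg&(abs(z-.055)<.006)&(hsv[...,2]<130)&(abs(s)<.06)&(t>.05)&(t<.085))
    rep('knob',reg&(z>.09)&(z<.105)&(s>.05)&(t>.04)&(t<.09))
E
python3 m2.py
```

```text
scene z 0.05192919860686629 s ends [-0.2917 -0.2901  0.2633  0.2651]
lo [0.0151 0.0401] 21 26
hi [0.0098 0.0883] 26 26
batten top 509 s [-0.2561 -0.1837 -0.109 ] t [-0.0234 -0.0076  0.0075] z [0.03  0.032 0.034]
stop black top 243 s [0.1332 0.1462 0.1733] t [0.012  0.0723 0.0929] z [0.0741 0.0776 0.0811]
pointer 69 s [-0.0038  0.0009  0.0061] t [0.0973 0.1004 0.1023] z [0.0654 0.0839 0.0992]
foot 197 s [0.1434 0.1471 0.1666] t [-0.0137  0.0052  0.0272] z [0.0325 0.077  0.0798]
plate 96 s [-0.0245 -0.0067  0.0264] t [0.067  0.0763 0.0846] z [0.0514 0.055  0.0581]
knob 56 s [0.1463 0.1547 0.1633] t [0.0694 0.0798 0.0876] z [0.0905 0.0946 0.097 ]
side z 0.05209851714918501 s ends [-0.29   -0.2867  0.2671  0.2677]
lo [0.0113 0.0381] 22 24
hi [0.0114 0.0863] 19 24
batten top 681 s [-0.2561 -0.1746 -0.1063] t [-0.0231  0.0038  0.0326] z [0.0286 0.032  0.0346]
stop black top 304 s [0.1369 0.1655 0.179 ] t [0.005  0.0578 0.089 ] z [0.0743 0.0778 0.0804]
pointer 49 s [-0.0043  0.003   0.0087] t [0.0971 0.0987 0.1023] z [0.0664 0.0851 0.1007]
foot 551 s [0.1457 0.167  0.17  ] t [-0.0148  0.0013  0.0274] z [0.0308 0.064  0.0795]
plate 37 s [-0.0155 -0.005   0.022 ] t [0.0661 0.0732 0.084 ] z [0.0534 0.0561 0.0589]
knob 60 s [0.1478 0.1579 0.1662] t [0.0666 0.0749 0.0861] z [0.0907 0.0944 0.0968]
```

```bash
cat >> h.py <<'E'
YD=np.array([.0942,.9957,0]);XD=np.array([.9957,-.0942,0]);O=np.array([.497,-.012,0])
def j2w(x,y,z): return O+XD*x+YD*y+np.array([0,0,z])
def w2j(p): p=np.asarray(p)-O; return np.stack([p@XD,p@YD,p[...,2]],-1)
def st():
    s=bot.read_state();T=R.from_rotvec(s['tcp_rot']).as_matrix()
    f=np.array(s['wrist_force'])
    print('t',s['time'],'tcp jig mm',(w2j(s['tool_pos'])*1000).round(1),'F jig',np.round([f@XD,f@YD,f[2]],1),'w',round(s['width'],3),'q',s['q'].round(2),
      'yaw err deg',np.degrees(np.arctan2(T[:,0]@-XD,T[:,0]@YD)).round(2))
    return s,T
def shift(x,y,z):
    s,T=st();print('shift mm',(T.T@(j2w(x,y,z)-s['tool_pos'])*1000).round(1))
E
python3 - <<'E'
from h import *
import pickle
for n in ['scene','side']:
    c=pickle.load(open(n+'0.pkl','rb'));J=w2j(cloud(c));v=c['depth']>0
    hsv=cv2.cvtColor(c['pixels'],cv2.COLOR_RGB2HSV).astype(int);x,y,z=J[...,0],J[...,1],J[...,2]
    def rep(nm,m):
        if m.sum()>5: print(n,nm,m.sum(),[np.percentile(a[m],[1,50,99]).round(4).tolist() for a in(x,y,z)])
    r=v&(abs(y)<.35)&(abs(x)<.25)
    rep('fence',r&(abs(z-.052)<.003)&(x>.025)&(x<.09)&(hsv[...,1]<60)&(hsv[...,2]>130))
    rep('knob',r&(z>.09)&(z<.105)&(y>.05)&(x>.04)&(x<.09))
    rep('knobtop',r&(z>.094)&(z<.105)&(y>.05)&(x>.04)&(x<.09))
    rep('stoptop',r&(abs(z-.078)<.003)&(y>.05)&(x>.032)&(x<.09)&(hsv[...,2]<90))
    rep('footside',r&(abs(z-.045)<.015)&(y>.05)&(x>-.03)&(x<.02))
    rep('pointer',r&(z>.065)&(abs(y)<.05)&(x>.085)&(x<.12))
    rep('tall beyond',r&(z>.1)&(x>.085))
    rep('batten',r&(abs(z-.032)<.003)&(x<.028)&(x>-.03)&(hsv[...,1]>120)&(y<-.07))
shift(.045,.225,.231)
E
```

```text
scene fence 3422 [[0.0307, 0.0571, 0.0806], [-0.276, -0.0453, 0.2733], [0.0496, 0.0519, 0.0542]]
scene knob 56 [[0.0595, 0.0701, 0.0778], [0.1585, 0.1668, 0.1755], [0.0905, 0.0946, 0.097]]
scene knobtop 36 [[0.0601, 0.0691, 0.0779], [0.1587, 0.1668, 0.1752], [0.0941, 0.095, 0.097]]
scene stoptop 192 [[0.0333, 0.0664, 0.0835], [0.1454, 0.1579, 0.1852], [0.0751, 0.0778, 0.0801]]
scene footside 44 [[-0.0216, -0.008, 0.0055], [0.1548, 0.1557, 0.1568], [0.0312, 0.0455, 0.0583]]
scene pointer 69 [[0.0892, 0.0923, 0.0942], [0.0086, 0.0133, 0.0185], [0.0654, 0.0839, 0.0992]]
scene tall beyond 591 [[0.1933, 0.2134, 0.2251], [-0.1768, -0.1558, -0.1367], [0.1002, 0.1184, 0.1513]]
scene batten 504 [[-0.0285, -0.0136, 0.001], [-0.2448, -0.1727, -0.0978], [0.03, 0.032, 0.034]]
side fence 2583 [[0.0296, 0.0525, 0.0788], [-0.2709, 0.0506, 0.2783], [0.0495, 0.0521, 0.0546]]
side knob 60 [[0.0568, 0.065, 0.0762], [0.1599, 0.17, 0.1783], [0.0907, 0.0944, 0.0968]]
side knobtop 40 [[0.0574, 0.0664, 0.074], [0.1611, 0.1687, 0.1771], [0.094, 0.0951, 0.0968]]
side stoptop 255 [[0.0325, 0.0512, 0.0794], [0.1488, 0.1748, 0.191], [0.0754, 0.078, 0.0804]]
side footside 247 [[-0.0248, -0.011, 0.0185], [0.1581, 0.1793, 0.1813], [0.0304, 0.0445, 0.0594]]
side pointer 49 [[0.089, 0.0906, 0.0942], [0.0081, 0.0153, 0.0211], [0.0664, 0.0851, 0.1007]]
side tall beyond 237 [[0.123, 0.1974, 0.2191], [-0.1693, -0.1478, -0.0412], [0.1002, 0.1189, 0.1517]]
side batten 666 [[-0.0288, -0.0017, 0.0263], [-0.2447, -0.1635, -0.0951], [0.0292, 0.032, 0.0346]]
t 0.15 tcp jig mm [-154.9 -616.8  230.2] F jig [ 0.5  0.9 -0.4] w 1.0 q [-1.17  0.26  1.61  0.    1.27 -0.04] yaw err deg -59.63
shift mm [ 5.980e+02 -6.251e+02  4.000e-01]
```

Emit:
move_arm(steps=[[598,-625,0,-59.6,0],[598,-625,0,-59.6,0],[598,-625,0,-59.6,0],[598,-625,0,-59.6,0],[598,-625,0,-59.6,0],[598,-625,0,-59.6,0],[598,-625,0,-59.6,0],[598,-625,0,-59.6,0],[598,-625,0,-59.6,0],[598,-625,0,-59.6,0],[598,-625,0,-59.6,0],[598,-625,0,-59.6,0],[598,-625,0,-59.6,0],[598,-625,0,-59.6,0],[598,-625,0,-59.6,0],[598,-625,0,-59.6,0],[598,-625,0,-59.6,0],[598,-625,0,-59.6,0],[598,-625,0,-59.6,0],[598,-625,0,-59.6,0]])

```text
time: 2.15
tool_pos: [0.5626, 0.2065, 0.2307]
tcp_rot: [-2.324, -2.114, 0.003]
wrist_force: [0.2, -0.4, 0.0]
width: -0.005
```

Run:
```python
from h import *
st()
for n in ['side','wrist']:
    c=bot.read_camera(n);save(c,n+'1')
    print(w2j(np.array(c['xyz'])))
```

```text
t 2.15 tcp jig mm [ 44.8 223.7 230.7] F jig [ 0.3 -0.4  0. ] w -0.005 q [ 0.31  0.12  1.77 -0.    1.25  0.41] yaw err deg 0.01
[-0.40504038  0.67664805  0.63935468]
[0.04483155 0.29648402 0.37236397]
```

View pics/side1.png

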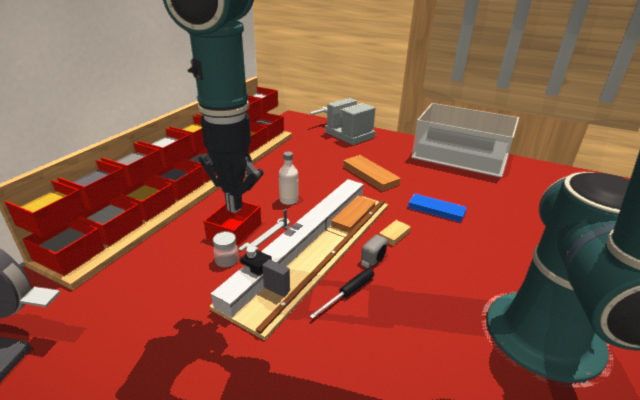

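View pics/wrist1.png

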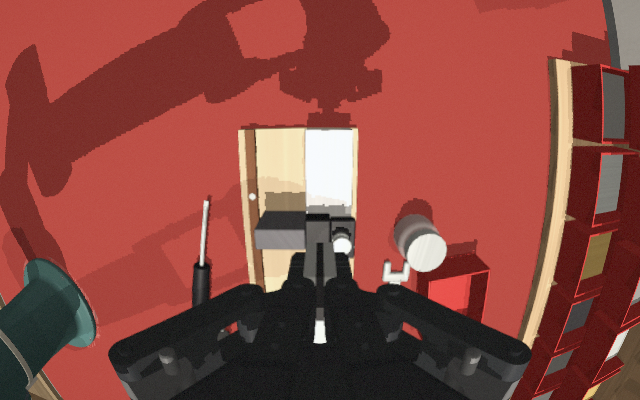

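The side view shows the shut fingers at (235,205), above the +y end of the jig. The wrist view shows them in line with the near half of the stop. I'll descend behind the push face.

Emit:
move_arm(steps=[[0,0,40,0,0],[0,0,80,0,0],[0,0,115,0,0],[0,0,140,0,0],[0,0,158,0,0],[0,0,166,0,0],[0,0,166,0,0],[0,0,166,0,0]])

```text
time: 3.05
tool_pos: [0.564, 0.2066, 0.0664]
tcp_rot: [2.325, 2.112, 0.002]
wrist_force: [0.7, 0.0, -0.7]
width: 0.0
```

Run:
```python
from h import *
st()
c=bot.read_camera('side');save(c,'side2');a=cv2.imread('pics/side2.png')[120:340,150:400];cv2.imwrite('pics/side2c.png',cv2.resize(a,None,fx=2.7,fy=2.7,interpolation=cv2.INTER_CUBIC))
```

```text
t 3.05 tcp jig mm [ 46.1 224.   66.4] F jig [ 0.7  0.1 -0.7] w 0.0 q [ 0.31  0.28  1.91 -0.    0.95  0.41] yaw err deg -0.08
```

View pics/side2c.png

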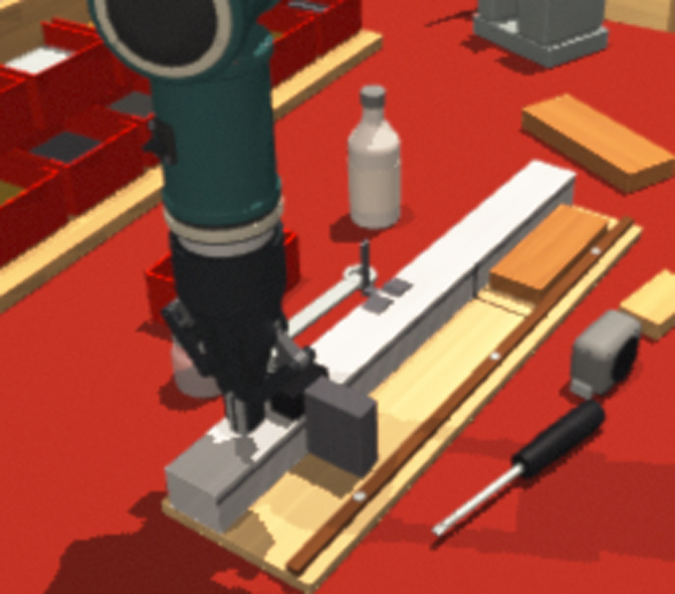

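The tip is behind the stop, at crop (240,430). I'll push slowly to make contact.

Emit:
move_arm(steps=[[-5,0,2,0,0],[-10,0,2,0,0],[-14,0,2,0,0],[-17,0,2,0,0],[-20,0,2,0,0],[-23,0,2,0,0],[-26,0,2,0,0],[-29,0,2,0,0],[-32,0,2,0,0],[-35,0,2,0,0],[-38,0,2,0,0],[-41,0,2,0,0],[-44,0,2,0,0]])

```text
time: 4.4
tool_pos: [0.559, 0.1631, 0.0633]
tcp_rot: [-2.324, -2.114, -0.0]
wrist_force: [-0.4, 2.6, -0.6]
width: -0.002
```

```bash
cat > look.py <<'E'
from h import *
import sys
k=sys.argv[1]
st()
for n in ['scene','side']:
    c=bot.read_camera(n);J=w2j(cloud(c));v=c['depth']>0;save(c,n+k)
    hsv=cv2.cvtColor(c['pixels'],cv2.COLOR_RGB2HSV).astype(int);x,y,z=J[...,0],J[...,1],J[...,2]
    def rep(nm,m):
        if m.sum()>5: print(n,nm,m.sum(),[np.percentile(a[m],[1,50,99]).round(4).tolist() for a in(x,y,z)])
    r=v&(abs(y)<.35)&(abs(x)<.25)
    rep('knob',r&(z>.087)&(z<.105)&(x>.052)&(x<.085)&(hsv[...,2]>110)&(hsv[...,1]<60))
    rep('stoptop',r&(abs(z-.078)<.003)&(y>-.05)&(x>.032)&(x<.09)&(hsv[...,2]<90))
    rep('footside',r&(abs(z-.05)<.012)&(y>-.05)&(x>-.03)&(x<.02))
    rep('pointer',r&(z>.065)&(abs(y)<.03)&(x>.088)&(x<.10))
    rep('batten',r&(abs(z-.032)<.003)&(x<.028)&(x>-.03)&(hsv[...,1]>120)&(y<.07))
E
python3 look.py 3
```

```text
t 4.4 tcp jig mm [ 45.3 180.2  63.3] F jig [-0.6  2.6 -0.6] w -0.002 q [0.24 0.25 1.96 0.   0.94 0.34] yaw err deg -0.03
scene knob 52 [[0.0604, 0.0691, 0.0764], [0.1381, 0.1468, 0.1572], [0.0908, 0.0945, 0.0967]]
scene stoptop 231 [[0.0329, 0.0636, 0.0828], [0.126, 0.1415, 0.1827], [0.0751, 0.0777, 0.0803]]
scene footside 33 [[-0.0223, -0.009, 0.0051], [0.1356, 0.1363, 0.1372], [0.0384, 0.0507, 0.0603]]
scene pointer 67 [[0.0905, 0.0924, 0.0948], [0.0087, 0.0135, 0.0184], [0.0666, 0.0845, 0.0998]]
scene batten 512 [[-0.0289, -0.0132, 0.0017], [-0.2451, -0.1723, -0.0977], [0.0299, 0.0321, 0.034]]
side stoptop 81 [[0.0323, 0.0367, 0.0636], [0.1277, 0.1576, 0.1925], [0.0751, 0.0781, 0.0805]]
side footside 197 [[-0.0243, -0.0102, 0.0198], [0.1401, 0.1592, 0.1613], [0.0381, 0.0496, 0.0618]]
side pointer 47 [[0.0891, 0.0909, 0.0946], [0.0078, 0.0145, 0.0209], [0.0661, 0.0857, 0.1003]]
side batten 673 [[-0.029, -0.0018, 0.0269], [-0.244, -0.1656, -0.0955], [0.0294, 0.032, 0.0345]]
```

The stop is moving, with the TCP about 32.5 mm behind its centre. The notch should therefore come at TCP jig y ≈ 46.5 mm. I'll push to just before the ramp.

Emit:
move_arm(steps=[[-4,0,0,0,0],[-9,0,0,0,0],[-15,0,0,0,0],[-21,0,0,0,0],[-27,0,0,0,0],[-33,0,0,0,0],[-39,0,0,0,0],[-45,0,0,0,0],[-51,0,0,0,0],[-57,0,0,0,0],[-63,0,0,0,0],[-69,0,0,0,0],[-75,0,0,0,0],[-80,0,0,0,0],[-85,0,0,0,0],[-89,0,0,0,0],[-93,0,0,0,0],[-96,0,0,0,0],[-98,0,0,0,0],[-100,0,0,0,0]])

```text
time: 6.5
tool_pos: [0.5496, 0.0636, 0.0633]
tcp_rot: [2.324, 2.114, 0.0]
wrist_force: [2.1, 2.2, -1.1]
width: -0.002
```

```bash
python3 look.py 4
```

```text
t 6.5 tcp jig mm [45.3 80.3 63.3] F jig [ 1.9  2.4 -1.1] w -0.002 q [0.07 0.2  2.02 0.   0.92 0.16] yaw err deg -0.03
scene knob 51 [[0.0594, 0.0693, 0.076], [0.0391, 0.0469, 0.0564], [0.0899, 0.095, 0.0967]]
scene stoptop 234 [[0.0327, 0.0635, 0.0833], [0.0266, 0.0456, 0.0834], [0.0752, 0.0777, 0.0805]]
scene footside 12 [[-0.0209, -0.0109, 0.0034], [0.0359, 0.0362, 0.0365], [0.0415, 0.0537, 0.0612]]
scene pointer 103 [[0.088, 0.0918, 0.095], [0.0086, 0.0158, 0.0299], [0.0655, 0.0925, 0.4293]]
scene batten 509 [[-0.029, -0.0133, 0.0015], [-0.2449, -0.1724, -0.0977], [0.03, 0.0321, 0.0342]]
side stoptop 67 [[0.032, 0.0359, 0.0777], [0.0285, 0.0585, 0.0916], [0.0753, 0.078, 0.0806]]
side footside 179 [[-0.0245, -0.0093, 0.0191], [0.0369, 0.0598, 0.0625], [0.0386, 0.0508, 0.0617]]
side batten 660 [[-0.0284, -0.0018, 0.0263], [-0.2443, -0.1629, -0.0957], [0.0293, 0.032, 0.0345]]
```

Emit:
move_arm(steps=[[-2,0,0,0,0],[-4,0,0,0,0],[-6,0,0,0,0],[-8,0,0,0,0],[-10,0,0,0,0],[-12,0,0,0,0],[-14,0,0,0,0],[-15,0,0,0,0],[-16,0,0,0,0]])

```text
time: 7.5
tool_pos: [0.5481, 0.0495, 0.0634]
tcp_rot: [-2.324, -2.111, -0.003]
wrist_force: [1.4, 9.2, 0.2]
width: 0.001
```

Emit:
move_arm(steps=[[-2,0,0,0,0],[-4,0,0,0,0],[-5,0,0,0,0],[-6,0,0,0,0]])

```text
time: 7.9
tool_pos: [0.5474, 0.0426, 0.0634]
tcp_rot: [-2.324, -2.113, -0.001]
wrist_force: [0.3, 4.8, 0.4]
width: -0.003
```

Emit:
move_arm(steps=[[-1,0,0,0,0],[-2,0,0,0,0]])

```text
time: 8.1
tool_pos: [0.5472, 0.0405, 0.0634]
tcp_rot: [-2.324, -2.113, -0.001]
wrist_force: [0.2, 6.0, 0.9]
width: 0.002
```

```bash
python3 look.py 5
```

```text
t 8.1 tcp jig mm [45.1 57.  63.4] F jig [-0.4  6.   0.9] w 0.002 q [0.03 0.19 2.03 0.   0.92 0.12] yaw err deg -0.05
scene knob 55 [[0.0571, 0.0694, 0.0776], [0.0157, 0.0241, 0.0335], [0.0951, 0.0989, 0.1008]]
scene stoptop 214 [[0.0334, 0.0602, 0.0832], [0.0033, 0.0296, 0.0613], [0.0752, 0.0778, 0.0809]]
scene footside 10 [[-0.0226, -0.0107, 0.0067], [0.013, 0.0131, 0.0133], [0.0382, 0.0545, 0.0616]]
scene pointer 498 [[0.0881, 0.0922, 0.0965], [0.004, 0.0134, 0.0294], [0.0688, 0.41, 0.4349]]
scene batten 511 [[-0.029, -0.0131, 0.0009], [-0.2449, -0.1724, -0.0978], [0.0298, 0.0321, 0.0342]]
side stoptop 65 [[0.032, 0.0365, 0.078], [0.0057, 0.0392, 0.069], [0.0752, 0.0777, 0.0803]]
side footside 175 [[-0.0246, -0.01, 0.0182], [0.015, 0.0365, 0.0392], [0.0385, 0.0505, 0.0615]]
side batten 672 [[-0.029, -0.0024, 0.0269], [-0.2438, -0.1641, -0.0963], [0.0293, 0.0319, 0.0344]]
```

The knob has risen about 4 mm, so the pin is near the top of the ramp. I'll use small steps from here.

Emit:
move_arm(steps=[[-1,0,0,0,0],[-2,0,0,0,0]])

```text
time: 8.4
tool_pos: [0.547, 0.0377, 0.0633]
tcp_rot: [-2.324, -2.114, 0.001]
wrist_force: [0.3, 2.1, 0.9]
width: 0.002
```

Emit:
move_arm(steps=[[-1,0,0,0,0],[-2,0,0,0,0]])

```text
time: 8.6
tool_pos: [0.5468, 0.0354, 0.0632]
tcp_rot: [2.324, 2.114, -0.001]
wrist_force: [-0.1, 2.0, 0.6]
width: 0.001
```

```bash
python3 look.py 6
```

```text
t 8.6 tcp jig mm [45.1 51.9 63.2] F jig [-0.3  2.   0.6] w 0.001 q [ 0.02  0.19  2.03 -0.    0.92  0.11] yaw err deg -0.02
scene knob 53 [[0.0582, 0.0687, 0.0766], [0.0107, 0.0191, 0.0286], [0.0934, 0.0982, 0.1001]]
scene stoptop 214 [[0.0331, 0.0622, 0.0826], [-0.002, 0.0175, 0.0558], [0.0751, 0.0776, 0.0802]]
scene footside 10 [[-0.0236, -0.0132, -0.0028], [0.0078, 0.008, 0.0083], [0.0412, 0.0503, 0.0592]]
scene pointer 513 [[0.0881, 0.0917, 0.0965], [-0.0012, 0.0103, 0.0293], [0.0699, 0.4098, 0.4348]]
scene batten 510 [[-0.0289, -0.0136, 0.0016], [-0.2451, -0.172, -0.0977], [0.03, 0.032, 0.0344]]
side stoptop 62 [[0.0322, 0.0359, 0.0771], [0.0024, 0.0332, 0.0652], [0.0754, 0.0778, 0.0808]]
side footside 171 [[-0.0248, -0.008, 0.0194], [0.0107, 0.0308, 0.0333], [0.0381, 0.0497, 0.0617]]
side batten 659 [[-0.0286, -0.0016, 0.0263], [-0.2439, -0.1626, -0.0953], [0.0295, 0.032, 0.0346]]
```

Emit:
move_arm(steps=[[-1,0,0,0,0],[-2,0,0,0,0]])

```text
time: 8.9
tool_pos: [0.5465, 0.0336, 0.0631]
tcp_rot: [-2.324, -2.114, 0.001]
wrist_force: [0.1, 0.2, 0.5]
width: -0.001
```

```bash
python3 look.py 7 | grep -E 'tcp|knob|footside'
```

```text
t 8.9 tcp jig mm [45.  50.  63.1] F jig [0.1 0.2 0.5] w -0.001 q [ 0.02  0.19  2.03 -0.    0.92  0.11] yaw err deg -0.03
scene knob 54 [[0.0594, 0.0695, 0.0763], [0.0078, 0.017, 0.0262], [0.093, 0.0969, 0.0988]]
scene footside 9 [[-0.0205, -0.0096, -0.0022], [0.0055, 0.0056, 0.0059], [0.041, 0.053, 0.0587]]
side footside 172 [[-0.0244, -0.0085, 0.0198], [0.008, 0.029, 0.0319], [0.0385, 0.0509, 0.0618]]
```

The force has fallen to zero and the knob is dropping, so this is the dip. I'll continue in 1 mm steps.

Emit:
move_arm(steps=[[-1,0,0,0,0],[-2,0,0,0,0]])

```text
time: 9.2
tool_pos: [0.5465, 0.0318, 0.0633]
tcp_rot: [2.324, 2.114, -0.0]
wrist_force: [0.4, -1.1, 0.1]
width: -0.003
```

```bash
python3 look.py 8 | grep -E 'tcp|knob|footside'
```

```text
t 9.2 tcp jig mm [45.2 48.3 63.3] F jig [ 0.5 -1.   0.1] w -0.003 q [ 0.01  0.19  2.03 -0.    0.92  0.11] yaw err deg -0.02
scene knob 51 [[0.0589, 0.0688, 0.0756], [0.0074, 0.0155, 0.0245], [0.0927, 0.0959, 0.0975]]
scene footside 11 [[-0.0172, -0.0118, 0.0051], [0.0042, 0.0043, 0.0046], [0.0473, 0.0575, 0.0616]]
side footside 176 [[-0.0246, -0.0088, 0.0189], [0.0057, 0.0274, 0.0306], [0.0381, 0.05, 0.0613]]
```

Emit:
move_arm(steps=[[-0.5,0,0,0,0],[-1,0,0,0,0]])

```text
time: 9.5
tool_pos: [0.5464, 0.0309, 0.0633]
tcp_rot: [-2.324, -2.114, 0.0]
wrist_force: [-0.2, -0.4, -0.1]
width: 0.004
```

Emit:
move_arm(steps=[[-0.5,0,0,0,0],[-1,0,0,0,0]])

```text
time: 9.7
tool_pos: [0.5464, 0.0299, 0.0633]
tcp_rot: [2.324, 2.114, 0.0]
wrist_force: [-0.8, 0.5, -0.7]
width: -0.0
```

```bash
python3 look.py 9 | grep -E 'tcp|knob|footside'
```

```text
t 9.7 tcp jig mm [45.2 46.4 63.3] F jig [-0.8  0.4 -0.7] w -0.0 q [0.01 0.19 2.03 0.   0.92 0.1 ] yaw err deg -0.03
scene knob 53 [[0.0591, 0.0694, 0.0768], [0.0054, 0.0134, 0.0229], [0.0916, 0.0946, 0.0964]]
scene footside 10 [[-0.0211, -0.0156, 0.0039], [0.0021, 0.0025, 0.0027], [0.0457, 0.0532, 0.0603]]
side footside 174 [[-0.0244, -0.0085, 0.0195], [0.0062, 0.0262, 0.0292], [0.0384, 0.0499, 0.0614]]
```

The knob is back at its starting height of 94.6 mm. I'll feel for the notch's far flank with 0.5 mm steps.

Emit:
move_arm(steps=[[-0.5,0,0,0,0],[-0.5,0,0,0,0]])

```text
time: 10.0
tool_pos: [0.5464, 0.0297, 0.0633]
tcp_rot: [-2.324, -2.113, -0.001]
wrist_force: [-0.1, 1.7, -0.4]
width: -0.001
```

Emit:
move_arm(steps=[[-0.5,0,0,0,0],[-0.5,0,0,0,0]])

```text
time: 10.2
tool_pos: [0.5463, 0.0291, 0.0633]
tcp_rot: [-2.324, -2.114, -0.0]
wrist_force: [0.4, 2.3, -0.5]
width: 0.004
```

```bash
python3 look.py 10 | grep -E 'tcp|knob|footside'
```

```text
t 10.2 tcp jig mm [45.2 45.6 63.3] F jig [ 0.2  2.3 -0.5] w 0.004 q [0.01 0.19 2.03 0.   0.92 0.1 ] yaw err deg -0.03
scene knob 53 [[0.0591, 0.0698, 0.0771], [0.0038, 0.013, 0.0222], [0.0891, 0.0949, 0.0969]]
scene footside 7 [[-0.0118, -0.0102, 0.0068], [0.0013, 0.0017, 0.002], [0.0485, 0.0554, 0.0611]]
side footside 169 [[-0.0244, -0.0075, 0.0195], [0.0056, 0.0253, 0.0286], [0.0384, 0.0508, 0.0619]]
```

Emit:
move_arm(steps=[[-0.5,0,0,0,0],[-0.5,0,0,0,0]])

```text
time: 10.5
tool_pos: [0.5462, 0.0286, 0.0633]
tcp_rot: [-2.324, -2.113, -0.0]
wrist_force: [-0.5, 3.4, 0.3]
width: 0.001
```

Emit:
move_arm(steps=[[-0.5,0,0,0,0],[-0.5,0,0,0,0]])

```text
time: 10.7
tool_pos: [0.5462, 0.0283, 0.0633]
tcp_rot: [-2.324, -2.113, -0.001]
wrist_force: [-0.5, 5.4, 0.9]
width: 0.004
```

Emit:
move_arm(steps=[[-0.5,0,0,0,0],[-1,0,0,0,0]])

```text
time: 10.9
tool_pos: [0.5462, 0.028, 0.0633]
tcp_rot: [-2.324, -2.112, -0.002]
wrist_force: [1.1, 8.6, -1.5]
width: -0.004
```

```bash
python3 look.py 11 | grep -E 'tcp|knob|footside'
```

```text
t 10.9 tcp jig mm [45.2 44.4 63.3] F jig [ 0.3  8.6 -1.5] w -0.004 q [0.   0.19 2.03 0.   0.92 0.1 ] yaw err deg -0.07
scene knob 50 [[0.0584, 0.0692, 0.0763], [0.0036, 0.0119, 0.0208], [0.0912, 0.0947, 0.0963]]
scene footside 11 [[-0.0212, -0.014, -0.0009], [0.0002, 0.0005, 0.001], [0.044, 0.0526, 0.061]]
side footside 173 [[-0.0245, -0.0101, 0.0184], [0.0012, 0.0242, 0.0271], [0.0381, 0.0502, 0.0618]]
```

The force is 8.6 N with the TCP stalled and the knob still fully down, so the pin is seated in the notch. I'll back off and lift.

Emit:
move_arm(steps=[[3,0,0,0,0],[12,0,0,0,0],[25,0,0,0,0],[30,0,-30,0,0],[30,0,-70,0,0],[30,0,-110,0,0],[30,0,-120,0,0],[30,0,-120,0,0]])

```text
time: 11.8
tool_pos: [0.5508, 0.0574, 0.1861]
tcp_rot: [2.321, 2.112, 0.006]
wrist_force: [1.0, 0.0, -0.0]
width: -0.002
```

```bash
python3 look.py 12
python3 - <<'E'
from h import *
shift(-.003,-.267,.18)
a=cv2.imread('pics/side12.png')[150:310,200:400];cv2.imwrite('pics/side12c.png',cv2.resize(a,None,fx=3.5,fy=3.5,interpolation=cv2.INTER_CUBIC))
E
```

```text
t 11.8 tcp jig mm [ 47.1  74.2 186.1] F jig [ 1.   0.1 -0. ] w -0.002 q [ 0.06  0.07  1.92 -0.    1.15  0.15] yaw err deg 0.01
scene knob 49 [[0.0586, 0.0688, 0.0778], [0.0035, 0.0119, 0.0207], [0.0915, 0.0949, 0.097]]
scene stoptop 182 [[0.0329, 0.0641, 0.0825], [-0.0091, 0.0028, 0.0331], [0.0752, 0.0776, 0.0801]]
scene footside 10 [[-0.0217, -0.0114, -0.0012], [0.0005, 0.0008, 0.0012], [0.0417, 0.0506, 0.0615]]
scene pointer 68 [[0.0907, 0.0924, 0.0946], [0.0085, 0.0134, 0.0184], [0.0656, 0.0842, 0.1005]]
scene batten 507 [[-0.0287, -0.0133, 0.0011], [-0.2448, -0.1723, -0.0977], [0.0298, 0.0321, 0.0343]]
side knob 41 [[0.0574, 0.0649, 0.0753], [0.005, 0.0146, 0.0223], [0.0897, 0.0945, 0.0969]]
side stoptop 182 [[0.0325, 0.0513, 0.0815], [-0.0056, 0.022, 0.0366], [0.0755, 0.0779, 0.0802]]
side footside 169 [[-0.0248, -0.0088, 0.0191], [0.0026, 0.0243, 0.0271], [0.0384, 0.05, 0.0618]]
side pointer 45 [[0.0886, 0.0911, 0.0947], [0.0078, 0.0142, 0.0209], [0.0689, 0.0856, 0.1009]]
side batten 664 [[-0.0288, -0.0023, 0.0264], [-0.2449, -0.1646, -0.096], [0.0293, 0.0321, 0.0346]]
t 11.9 tcp jig mm [ 44.4  73.6 182.1] F jig [ 0.2 -0.2  0.7] w -0.003 q [ 0.06  0.07  1.92 -0.    1.15  0.15] yaw err deg -0.01
shift mm [-340.6  -47.4    2.4]
```

View pics/side12c.png

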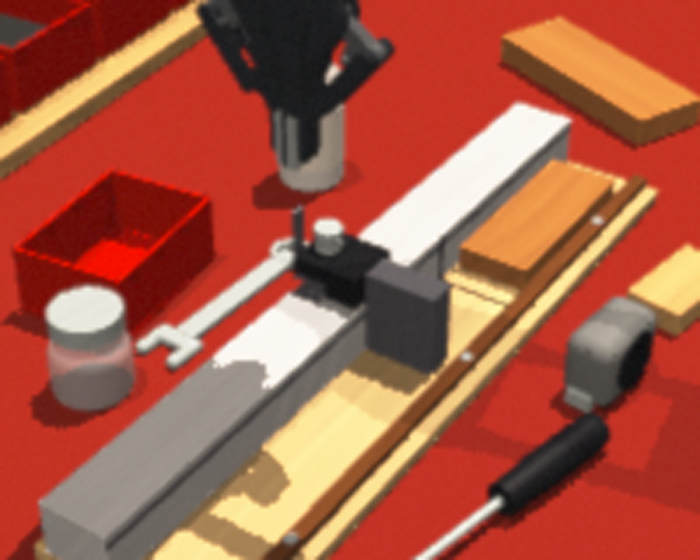

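The stop is level with the pointer at (330,240) and the knob is down. I'll move over the batten's tail.

Emit:
move_arm(steps=[[-35,-5,0,0,0],[-75,-10,0,0,0],[-115,-16,0,0,0],[-155,-22,0,0,0],[-195,-28,0,0,0],[-235,-34,0,0,0],[-275,-39,0,0,0],[-310,-44,0,0,0],[-332,-47,0,0,0],[-342,-47,0,0,0],[-342,-47,0,0,0],[-342,-47,0,0,0]])

```text
time: 13.1
tool_pos: [0.4694, -0.2781, 0.182]
tcp_rot: [-2.322, -2.112, 0.0]
wrist_force: [-0.3, 0.2, 0.9]
width: 0.001
```

Run:
```python
from h import *
shift(-.003,-.267,.05)
c=bot.read_camera('wrist');save(c,'wrist13')
```

```text
t 13.1 tcp jig mm [  -2.4 -267.5  182. ] F jig [-0.3  0.1  0.9] w 0.001 q [-0.58  0.06  1.93  0.    1.15 -0.49] yaw err deg -0.03
shift mm [  0.2  -0.3 132. ]
```

View pics/wrist13.png

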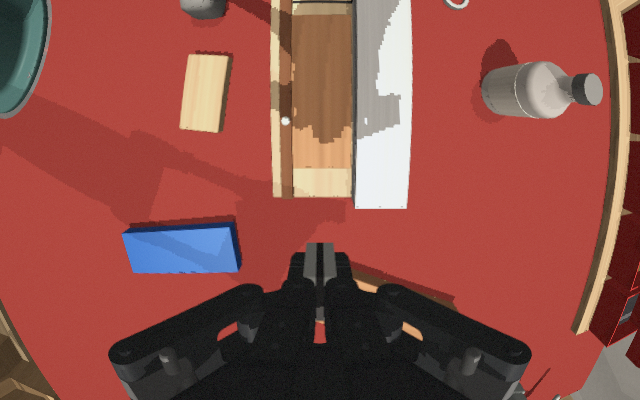

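Run:
```python
from h import *
c=bot.read_camera('wrist');d=c['depth'];f=200/np.tan(np.radians(c['fovy'])/2)
s,T=st()
u,v=np.meshgrid(np.arange(640),np.arange(400));X=u-c['cx'];Y=v-c['cy'];r=np.hypot(X,Y)+1e-9;th=r/f
D=np.stack([np.sin(th)*X/r,-np.sin(th)*Y/r,-np.cos(th)],-1);D=D/np.cos(th)[...,None]*d[...,None]
P=D@att(c['attitude']).T+np.array(c['xyz']);L=(P-s['tool_pos'])@T*1000
for q in [(320,250),(300,258),(290,280),(340,258),(250,290),(240,300),(390,290),(130,355),(120,355),(515,355),(520,360),(320,180),(300,300),(345,300)]: print(q,L[q[1],q[0]].round(1))
m=(d>0)&(v>240)&(L[...,2]<5)&(L[...,2]>-110)&(abs(L[...,1])<100)&(abs(L[...,0])<60)
for a in range(-100,5,10):
    k=m&(L[...,2]>=a)&(L[...,2]<a+10)
    if k.sum(): print(a,k.sum(),'y',np.percentile(L[k][:,1],[1,99]).round(1),'x',np.percentile(L[k][:,0],[1,99]).round(1))
J=w2j(P);hsv=cv2.cvtColor(c['pixels'],cv2.COLOR_RGB2HSV)
k=(d>0)&(abs(J[...,2]-.032)<.004)&(abs(J[...,0])<.026)&(hsv[...,1]>70)&(J[...,1]<-.1)
print('batten tail',np.percentile(J[k],[1,50,99],axis=0).round(4).tolist())
```

```text
t 13.2 tcp jig mm [  -2.  -267.3  182.7] F jig [ 0.5 -0.4 -0.1] w -0.001 q [-0.58  0.06  1.93  0.    1.15 -0.49] yaw err deg 0.05
(320, 250) [ 11.2  -0.1 -11.4]
(300, 258) [  7.1  -9.5 -11.4]
(290, 280) [ 12.9 -11.4 -41.3]
(340, 258) [  7.5   9.2 -12.2]
(250, 290) [ 13.8 -24.8 -50.4]
(240, 300) [ 12.3 -27.6 -54.8]
(390, 290) [ 13.7  24.5 -50.4]
(130, 355) [ 11.9 -54.  -87.6]
(120, 355) [ 11.4 -57.7 -88.1]
(515, 355) [ 13.3  54.  -89.4]
(520, 360) [ 11.8  55.8 -90.5]
(320, 180) [  4.    0.2 170.6]
(300, 300) [ 12.3  -6.9 -53.6]
(345, 300) [ 12.2   8.3 -53.5]
-100 9139 y [-57.7  57.1] x [-0.1 20.9]
-90 9762 y [-59.1  58.5] x [ 2.  18.3]
-80 7381 y [-53.9  53. ] x [-6.5 18.2]
-70 4422 y [-46.6  46.1] x [-7.5 18. ]
-60 4965 y [-38.3  37.7] x [-7.9 13.8]
-50 2229 y [-32.   31.6] x [-8.6 14.4]
-40 781 y [-12.8  11.5] x [-9.7 12.7]
-30 655 y [-13.6  12.9] x [ 6.8 12. ]
-20 551 y [-13.6  13. ] x [ 6.7 12. ]
-10 277 y [-13.4  12.7] x [ 6.8 12. ]
batten tail [[-0.0254, -0.2461, 0.0293], [-0.0002, -0.1746, 0.031], [0.0257, -0.1015, 0.0327]]
```

Clearance is fine: the fingers stay within ±14 mm up to 40 mm above the tip. The tail measures at jig y −245 mm. I'll descend to z ≈ 21 mm.

Emit:
move_arm(steps=[[-2,0,40,0,0],[-2,0,80,0,0],[-2,0,115,0,0],[-2,0,138,0,0],[-2,0,152,0,0],[-2,0,159,0,0],[-2,0,161,0,0],[-2,0,161,0,0]])

```text
time: 14.0
tool_pos: [0.4705, -0.2815, 0.0233]
tcp_rot: [2.323, 2.113, 0.001]
wrist_force: [-0.3, -0.0, 0.1]
width: -0.002
```

```bash
python3 look.py 14 | grep -E 'tcp|batten|foot|knob'
python3 - <<'E'
import cv2
a=cv2.imread('pics/side14.png')[100:280,240:440];cv2.imwrite('pics/side14c.png',cv2.resize(a,None,fx=3.2,fy=3.2,interpolation=cv2.INTER_CUBIC))
E
```

```text
t 14.0 tcp jig mm [  -1.  -270.9   23.3] F jig [-0.3 -0.   0.1] w -0.002 q [-0.58  0.25  2.05  0.    0.84 -0.49] yaw err deg -0.01
scene knob 52 [[0.0585, 0.0693, 0.0774], [0.0035, 0.0114, 0.0209], [0.0908, 0.0947, 0.0971]]
scene footside 10 [[-0.0221, -0.0113, -0.0018], [0.0004, 0.0008, 0.001], [0.0434, 0.0508, 0.0601]]
scene batten 504 [[-0.0289, -0.0136, 0.0013], [-0.2453, -0.1719, -0.0977], [0.03, 0.032, 0.0342]]
side knob 42 [[0.0577, 0.0648, 0.0741], [0.0052, 0.0156, 0.0233], [0.0876, 0.0946, 0.0967]]
side footside 174 [[-0.0244, -0.0076, 0.0195], [0.0025, 0.0245, 0.0271], [0.0384, 0.0494, 0.0615]]
side batten 659 [[-0.029, -0.0023, 0.0253], [-0.2469, -0.1653, -0.0958], [0.0293, 0.0321, 0.0345]]
```

View pics/side14c.png

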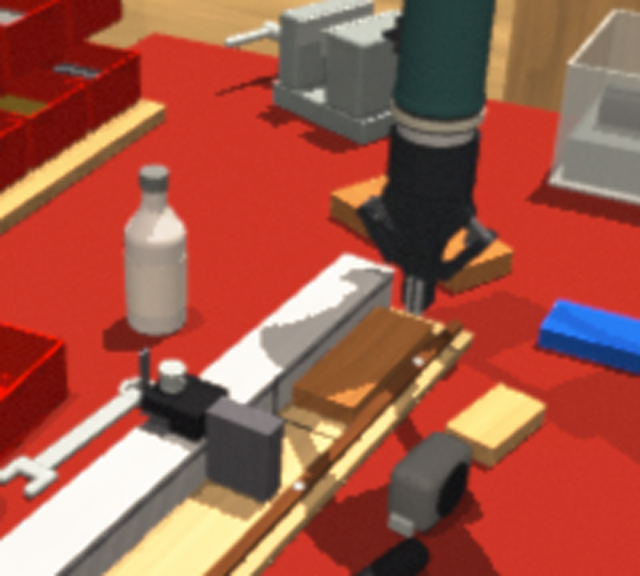

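The fingertips are in the channel behind the tail, at crop (415,300). The travel is about 14 mm to contact and then about 96 mm to the stop, which puts the end near +111. I'll push to +98 first.

Emit:
move_arm(steps=[[4,0,2,0,0],[8,0,2,0,0],[11,0,2,0,0],[14,0,2,0,0],[17,0,2,0,0],[21,0,2,0,0],[26,0,2,0,0],[32,0,2,0,0],[38,0,2,0,0],[44,0,2,0,0],[50,0,2,0,0],[56,0,2,0,0],[62,0,2,0,0],[68,0,2,0,0],[74,0,2,0,0],[80,0,2,0,0],[86,0,2,0,0],[91,0,2,0,0],[95,0,2,0,0],[98,0,2,0,0]])

```text
time: 16.1
tool_pos: [0.4788, -0.1832, 0.0202]
tcp_rot: [-2.324, -2.114, 0.0]
wrist_force: [-0.2, -1.1, 1.2]
width: 0.001
```

```bash
python3 look.py 15 | grep -E 'tcp|batten|foot|knob'
```

```text
t 16.1 tcp jig mm [  -2.  -172.2   20.2] F jig [-0.1 -1.1  1.2] w 0.001 q [-0.41  0.19  2.13 -0.    0.82 -0.32] yaw err deg -0.01
scene knob 50 [[0.0587, 0.0688, 0.0767], [0.0036, 0.0119, 0.0208], [0.0902, 0.0945, 0.0965]]
scene footside 10 [[-0.0228, -0.0119, -0.0002], [0.0005, 0.0007, 0.001], [0.0422, 0.0517, 0.0604]]
scene batten 492 [[-0.0285, -0.0133, 0.0019], [-0.158, -0.0838, -0.0121], [0.0299, 0.0319, 0.0341]]
side knob 40 [[0.0572, 0.0649, 0.0752], [0.0046, 0.0158, 0.023], [0.0885, 0.0945, 0.0974]]
side footside 170 [[-0.0245, -0.0079, 0.0192], [0.004, 0.0245, 0.0271], [0.0387, 0.0505, 0.062]]
side batten 627 [[-0.0287, -0.0064, 0.0258], [-0.1578, -0.0915, -0.011], [0.0292, 0.0321, 0.0346]]
```

Emit:
move_arm(steps=[[2,0,0,0,0],[4,0,0,0,0],[6,0,0,0,0],[8,0,0,0,0],[9,0,0,0,0]])

```text
time: 16.7
tool_pos: [0.4796, -0.1745, 0.0202]
tcp_rot: [-2.324, -2.114, 0.0]
wrist_force: [-0.2, -0.9, -0.8]
width: 0.002
```

Emit:
move_arm(steps=[[0.5,0,0,0,0],[1,0,0,0,0]])

```text
time: 16.9
tool_pos: [0.4798, -0.1737, 0.0203]
tcp_rot: [2.324, 2.114, 0.0]
wrist_force: [0.8, -0.7, -1.4]
width: -0.003
```

Emit:
move_arm(steps=[[0.5,0,0,0,0],[1,0,0,0,0]])

```text
time: 17.1
tool_pos: [0.4799, -0.1727, 0.0203]
tcp_rot: [2.324, 2.114, 0.0]
wrist_force: [-0.4, -0.3, -0.8]
width: 0.003
```

```bash
python3 look.py 16 | grep -E 'tcp|batten|foot|knob'
```

```text
t 17.1 tcp jig mm [  -1.9 -161.6   20.3] F jig [-0.3 -0.3 -0.8] w 0.003 q [-0.39  0.19  2.13 -0.    0.82 -0.3 ] yaw err deg -0.03
scene knob 52 [[0.0583, 0.0691, 0.0769], [0.0033, 0.0114, 0.0211], [0.0898, 0.0944, 0.0965]]
scene footside 9 [[-0.022, -0.0173, -0.0001], [0.0005, 0.0008, 0.001], [0.0407, 0.0493, 0.059]]
scene batten 476 [[-0.0279, -0.0135, 0.0022], [-0.1469, -0.0744, -0.0044], [0.03, 0.032, 0.0343]]
side knob 41 [[0.0579, 0.0651, 0.0752], [0.0054, 0.0158, 0.0234], [0.089, 0.0949, 0.0973]]
side footside 166 [[-0.0244, -0.0089, 0.0191], [0.0025, 0.0245, 0.0276], [0.0385, 0.0507, 0.0618]]
side batten 589 [[-0.0285, -0.0076, 0.0262], [-0.1484, -0.0859, -0.0038], [0.0294, 0.0321, 0.0345]]
```

Emit:
move_arm(steps=[[0.5,0,0,0,0],[1,0,0,0,0]])

```text
time: 17.4
tool_pos: [0.4801, -0.1721, 0.0203]
tcp_rot: [2.323, 2.114, -0.0]
wrist_force: [-0.4, -3.1, -1.2]
width: -0.004
```

Emit:
move_arm(steps=[[0.5,0,0,0,0],[1,0,0,0,0]])

```text
time: 17.6
tool_pos: [0.4802, -0.171, 0.0204]
tcp_rot: [2.324, 2.113, -0.0]
wrist_force: [-0.1, -3.8, -0.9]
width: 0.003
```

Emit:
move_arm(steps=[[0.5,0,0,0,0],[0.5,0,0,0,0]])

```text
time: 17.8
tool_pos: [0.4802, -0.1707, 0.0204]
tcp_rot: [2.323, 2.114, -0.001]
wrist_force: [0.0, -5.5, 0.1]
width: 0.0
```

Emit:
move_arm(steps=[[0.5,0,0,0,0],[0.5,0,0,0,0]])

```text
time: 18.0
tool_pos: [0.4803, -0.1704, 0.0204]
tcp_rot: [2.323, 2.114, -0.001]
wrist_force: [-0.1, -5.9, -1.5]
width: -0.002
```

```bash
python3 look.py 17 | grep -E 'tcp|batten|foot|knob'
python3 - <<'E'
import cv2
a=cv2.imread('pics/side17.png')[160:300,230:400];cv2.imwrite('pics/side17c.png',cv2.resize(a,None,fx=4,fy=4,interpolation=cv2.INTER_CUBIC))
E
```

```text
t 18.0 tcp jig mm [  -1.7 -159.3   20.4] F jig [ 0.4 -5.9 -1.5] w -0.002 q [-0.39  0.19  2.13 -0.    0.82 -0.29] yaw err deg 0.0
scene knob 49 [[0.0588, 0.0688, 0.0776], [0.0057, 0.0144, 0.0229], [0.0927, 0.0945, 0.0965]]
scene footside 12 [[-0.0226, -0.0154, 0.0013], [0.0024, 0.0026, 0.0029], [0.0444, 0.0543, 0.0616]]
scene batten 475 [[-0.0281, -0.0135, 0.0018], [-0.1445, -0.0718, -0.002], [0.03, 0.032, 0.0341]]
side knob 41 [[0.0578, 0.0642, 0.0736], [0.0083, 0.0185, 0.0261], [0.0884, 0.0947, 0.0974]]
side footside 169 [[-0.0244, -0.0087, 0.0193], [0.0054, 0.0263, 0.0295], [0.0387, 0.0508, 0.0617]]
side batten 590 [[-0.0282, -0.0066, 0.0256], [-0.1451, -0.0843, -0.0048], [0.0294, 0.0322, 0.0346]]
```

View pics/side17c.png

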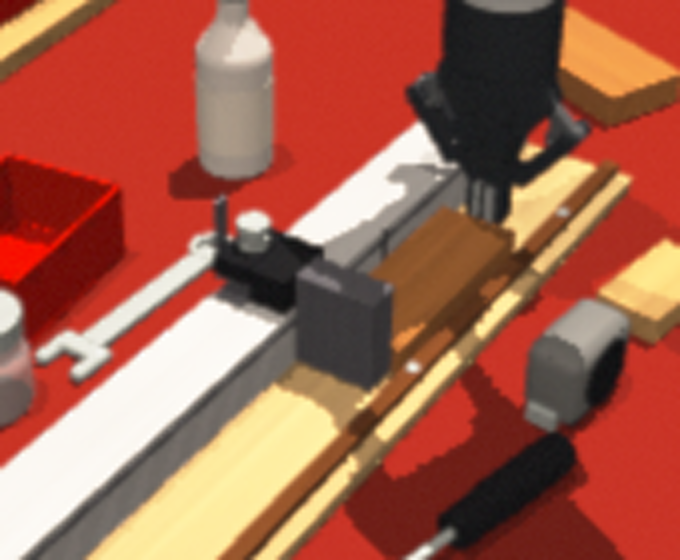

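The batten pushed the stop about 2 mm across the play in the notch. The knob is still fully down at 94.5 mm and the force is 6 N against the flank, so the batten is against the stop. I'll retreat and lift.

Emit:
move_arm(steps=[[-2,0,0,0,0],[-6,0,0,0,0],[-14,0,0,0,0],[-20,0,0,0,0],[-20,0,-20,0,0],[-20,0,-55,0,0],[-20,0,-95,0,0],[-20,0,-140,0,0],[-20,0,-170,0,0],[-20,0,-170,0,0]])

```text
time: 19.1
tool_pos: [0.4818, -0.1916, 0.1965]
tcp_rot: [2.317, 2.107, 0.007]
wrist_force: [0.6, -0.4, 0.4]
width: 0.002
```

```bash
python3 look.py 18
python3 - <<'E'
from h import *
a=cv2.imread('pics/side18.png')[160:300,230:400];cv2.imwrite('pics/side18c.png',cv2.resize(a,None,fx=4,fy=4,interpolation=cv2.INTER_CUBIC))
c=bot.read_camera('wrist');save(c,'wrist18')
E
```

```text
t 19.1 tcp jig mm [   1.8 -180.2  196.5] F jig [ 0.7 -0.3  0.4] w 0.002 q [-0.43 -0.02  1.98  0.    1.16 -0.33] yaw err deg -0.05
scene knob 36 [[0.0596, 0.0697, 0.0767], [0.0056, 0.0132, 0.0203], [0.0915, 0.0947, 0.0961]]
scene stoptop 207 [[0.0325, 0.0611, 0.0834], [-0.0073, 0.0064, 0.0355], [0.0754, 0.0777, 0.0796]]
scene footside 12 [[-0.0204, -0.0155, 0.002], [0.0023, 0.0026, 0.0028], [0.0438, 0.0549, 0.0613]]
scene pointer 69 [[0.0899, 0.0925, 0.095], [0.0086, 0.0132, 0.0186], [0.0653, 0.0836, 0.101]]
scene batten 476 [[-0.0276, -0.0129, 0.0013], [-0.1465, -0.0721, -0.0023], [0.0299, 0.032, 0.034]]
side knob 32 [[0.0587, 0.0651, 0.0741], [0.0088, 0.0177, 0.0251], [0.0904, 0.0946, 0.0971]]
side stoptop 183 [[0.0326, 0.0514, 0.0892], [-0.0043, 0.0224, 0.0383], [0.0754, 0.0779, 0.0803]]
side footside 177 [[-0.025, -0.008, 0.0189], [0.0065, 0.026, 0.0289], [0.0381, 0.0497, 0.0619]]
side pointer 46 [[0.0886, 0.0908, 0.0938], [0.0087, 0.0154, 0.0211], [0.0682, 0.0861, 0.1002]]
side batten 598 [[-0.0283, -0.007, 0.0262], [-0.1458, -0.0849, -0.0046], [0.0294, 0.0321, 0.0347]]
```

View pics/side18c.png

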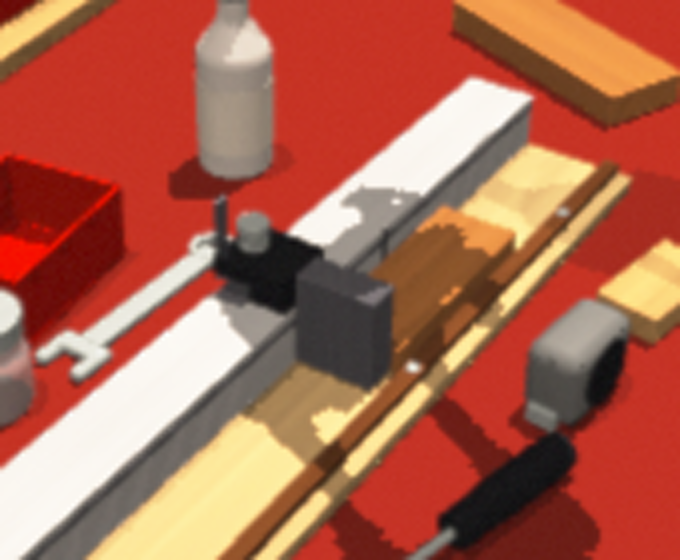

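View pics/wrist18.png

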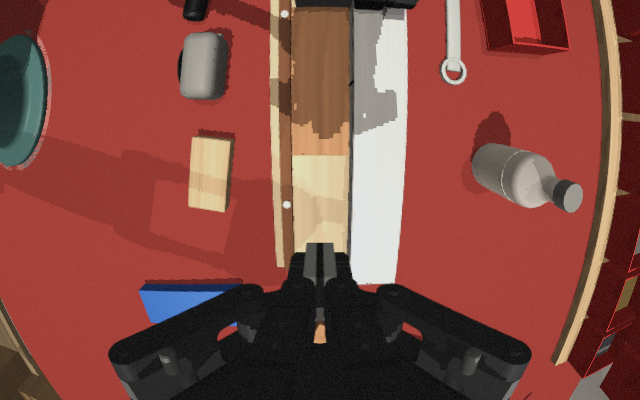

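The wrist view shows the batten running up to the foot at the top edge, around (320,8). I'll move the camera over the joint to check for a gap.

Emit:
move_arm(steps=[[20,0,-10,0,0],[45,0,-20,0,0],[65,0,-20,0,0],[75,0,-20,0,0],[75,0,-20,0,0]])

```text
time: 19.75
tool_pos: [0.4843, -0.1139, 0.2084]
tcp_rot: [-2.32, -2.114, 0.003]
wrist_force: [-1.0, 0.0, -0.1]
width: -0.001
```

Run:
```python
from h import *
st()
c=bot.read_camera('wrist');save(c,'wrist19')
a=cv2.imread('pics/wrist19.png')[60:260,240:440];cv2.imwrite('pics/wrist19c.png',cv2.resize(a,None,fx=3,fy=3,interpolation=cv2.INTER_CUBIC))
```

```text
t 19.75 tcp jig mm [  -3.1 -102.6  208.4] F jig [-1.  -0.1 -0.1] w -0.001 q [-0.28 -0.06  2.    0.    1.2  -0.19] yaw err deg 0.08
```

View pics/wrist19c.png

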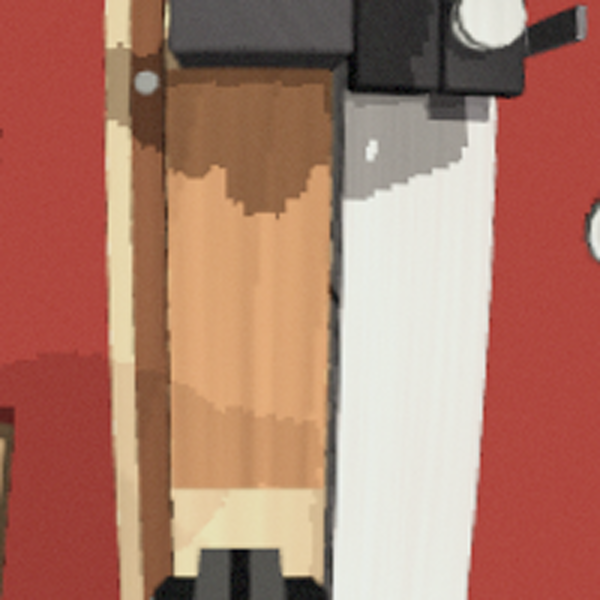

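A slightly darker band next to the foot at crop (250,76) could be a shadow or a gap. I'll check it with the depth profile.

Run:
```python
from h import *
c=bot.read_camera('wrist');d=c['depth'];f=200/np.tan(np.radians(c['fovy'])/2)
u,v=np.meshgrid(np.arange(640),np.arange(400));X=u-c['cx'];Y=v-c['cy'];r=np.hypot(X,Y)+1e-9;th=r/f
D=np.stack([np.sin(th)*X/r,-np.sin(th)*Y/r,-np.cos(th)],-1)/np.cos(th)[...,None]*d[...,None]
J=w2j(D@att(c['attitude']).T+np.array(c['xyz']))*1000
for row in range(74,94): print(row,np.median(J[row,305:340],axis=0).round(1),c['pixels'][row,320])
for row in range(215,228): print(row,np.median(J[row,305:340],axis=0).round(1),c['pixels'][row,320])
```

```text
74 [-1.2  4.  76.4] [82 80 80]
75 [-1.2  3.1 76.3] [70 67 66]
76 [-1.2  2.3 75.1] [50 47 46]
77 [-1.2  2.3 66.9] [40 42 37]
78 [-1.1  2.4 58.6] [42 40 39]
79 [-1.1  2.4 49.5] [42 39 38]
80 [-1.   1.6 48.5] [40 38 39]
81 [-1.   1.5 39.5] [56 46 38]
82 [-1.   1.3 30.5] [89 62 43]
83 [-1.   0.2 30.9] [108  72  47]
84 [-1.  -0.8 31.1] [110  75  50]
85 [-1.  -1.8 30.9] [108  72  47]
86 [-1.  -2.9 31.3] [112  77  55]
87 [-1.  -3.9 30.9] [118  80  54]
88 [-1.  -5.  31.1] [144 102  70]
89 [-1.  -6.  31.1] [145 100  68]
90 [-1.  -7.  30.9] [141  96  63]
91 [-1.  -8.1 30.9] [143 100  66]
92 [-1.  -9.1 30.9] [142 100  67]
93 [ -1.  -10.1  30.9] [144 102  70]
215 [  -0.6 -139.9   31.3] [193 141  98]
216 [  -1.7 -141.1   31.2] [194 142 100]
217 [  -0.6 -142.4   30.9] [194 141  98]
218 [  -0.6 -143.6   30.7] [195 141  99]
219 [  -0.6 -144.5   31.4] [195 141  99]
220 [  -1.7 -145.8   30.9] [195 142  99]
221 [  -0.6 -146.9   31.2] [199 147 102]
222 [  -0.4 -155.5   11. ] [227 209 168]
223 [  -0.4 -156.9   10.7] [231 215 174]
224 [  -0.4 -158.1   11. ] [232 217 175]
225 [  -0.4 -159.2   11.1] [232 216 174]
226 [  -0.4 -160.6   11. ] [231 215 173]
227 [  -0.4 -161.8   11. ] [231 216 175]
```

The batten top holds at 31 mm right up to the foot face (y ≈ 2 mm), so there is no gap and the band is a shadow. The batten lies flat, the knob is down and the robot is clear, so I'm handing in.

```bash
python3 -c "
from workcell import bot
print(bot.finish_job())"
```

```text
the job is handed in; nothing more can be done
None
```

I set up the jig with fingertip pushes only and handed it in at about 20 s of the 61 s allowed; the hand-in gives no verdict.

- **Stop:** I pushed it along the fence until the force fell to zero and the knob, which had risen about 4 mm on the ramp, came back to its starting height of 94.6 mm. Pushing a little further met 8.6 N at the notch's far side, with the pin still down.
- **Batten:** I pushed its tail until it met the stop at about 6 N. That moved the stop about 2 mm within the play of the notch.
- **Last checks:**
  - The knob was at 94.7 mm, so the pin is still down.
  - The stop was within about 2 mm of the pointer in both views.
  - The batten lay flat and reached the stop's face with no gap.
  - The robot was clear of everything, and no bench item looked disturbed in the pictures, though I did not measure them.
- **Small disagreements:** the scene and side cameras differed by 1–4 mm along the jig. A dark band beside the stop looked like a gap, but the depth reading showed it was a shadow.

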